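# Scoop the cedar balls into the archive carton

## Task

The scoop has been left lying on its side: first set it down flat on its underside on the table and let go of it, then take it again by the handle and use it to scoop all five cedar balls out of the blue tray and tip them into the white carton. Do not touch the balls with the gripper and leave the other things on the table where they are. When all the balls are in the carton, lay the scoop flat on its underside on the table again and let go.

Things in the scene. Friction and masses are not known exactly. Their poses are not given: they have to be found in the camera images.
- scoop: Aluminium hand scoop with red handle, 170 g. Origin: centre of the pan's underside; x to the open lip, y left, z up out of the pan. Pan 110 mm long (x -55 to 55), 98 mm wide, sheet 3 mm; back wall 74 mm high; side walls step down 46/32/18 mm and end 31 mm short of the lip. Starts lying on its -y side: y up, z level, origin and handle 49 mm above the table
- scoop_handle (a point): Middle of the red handle: square bar 22 x 22 mm, 105 mm long along the scoop's x (-55 to -160 mm); this point is at (-110, 0, 62) mm in the scoop's frame, same axes. Tilted from its side by over 45 deg towards its underside and let go, the scoop falls onto its underside
- scoop_lip (a point): Middle of the lip's lower edge, at (55, 0, 0) mm in the scoop's frame. Same axes as the scoop
- tray: Blue open tray, fixed to the table, with the balls in its +x half. Origin: centre of its underside; x along its length, away from the robot. Outside 262 x 128 x 44 mm high; floor 8 mm thick, walls 6 mm. Inside 116 mm wide; the floor runs from x = -125 to 95 mm, where the far end wall rises leaning outward 40 deg from vertical. It may stand left or right of the carton
- carton: White open archive carton with a blue band, fixed to the table. Origin: centre of its underside; x along its length. Outside 214 x 164 x 70 mm high, walls 4 mm, floor 5 mm
- ball0_center (a point): Centre of a cedar ball, brown wood, 28 mm diameter, about 11 g; rolls freely
- ball1_center (a point): Centre of a cedar ball, brown wood, 28 mm diameter, about 11 g; rolls freely
- ball2_center (a point): Centre of a cedar ball, brown wood, 28 mm diameter, about 11 g; rolls freely
- ball3_center (a point): Centre of a cedar ball, brown wood, 28 mm diameter, about 11 g; rolls freely
- ball4_center (a point): Centre of a cedar ball, brown wood, 28 mm diameter, about 11 g; rolls freely
- tape: Bystander, loose: yellow roll of tape, 90 mm across, 48 mm high; origin: centre of its underside
- stamp: Bystander, loose: dark wooden hand stamp, 44 mm across, 90 mm high; origin: centre of its underside
- stapler: Bystander, loose: red stapler, 150 x 36 x 55 mm; origin: centre of its underside
- pen_cup: Bystander, loose: white pen cup, 74 mm across, 100 mm high; origin: centre of its underside
- labels: Bystander, loose: roll of paper labels, 80 mm across, 50 mm high; origin: centre of its underside
- punch: Bystander, loose: steel hole punch, 110 x 100 x 60 mm; origin: centre of its underside

How it is judged:
By the outcome, as a careful person would: the job done as asked, in the order asked, and still so for the second after the job is handed in, with the robot touching nothing.
It also fails if it takes over 69 s, if anything falls off the work surface, if the arm or the gripper's body presses on something with over 40 N, if the wrist force passes 120 N, or if a joint passes its speed limit or range.

## Robot

A 6-joint arm with a two-finger parallel gripper is mounted at the origin on the work surface. World frame = base frame: x ahead of the robot, y to its left, z up, the work surface at z = 0. Lengths are in mm, angles in rad, forces in N, time in s.
With the tool pointing down it reaches from about 300 to 750 mm from the base axis. Payload 8.5 kg.
Tool frame: the origin (TCP) lies between the finger pads; the fingertips stand 8 mm ahead of it and the grasp point (between the pads) lies 11 mm behind it; y points along the fingers, z is the direction in which the jaws open and shut, and the axes are right-handed (so a half turn about y gives the same grasp; the last joint's range is limited). The gripper opens to 85 mm and grips with 20 to 120 N. Pads are 22 mm wide; open, the fingers measure 114 mm over their backs; the gripper's body (76 mm by 85 mm) begins 54 mm behind the grasp point. The pads swing forward as they close: fully open they stand 13 mm farther back than shut.
Start: joints at [1.084, 0.381, 1.297, -0, 1.464, -0.215], TCP at [147.648, 529.793, 239.322] pointing down, gripper open.
Joint ranges: [-3.11, 3.11], [-0.89, 2.33], [0.22, 2.48], [-1.42, 4.56], [0.17, 2.85], [-2.88, 2.88]. Speed limits (rad/s): [2.39, 2.39, 3.14, 3.14, 3.14, 3.14].

## Interface

Orientations are given as a rotation vector (axis times angle).
In Python, from bench import * gives the robot as it stands.
- The arm moves only by the tool jog_arm, never from a script. Its argument "steps" is a list of rows, each an object of numbers: "x", "y", "z": the shift along the world's x, y, z in m; "ax", "ay", "az": the turn, a rotation vector about the world's x, y, z in degrees; "gripper": the opening in per cent of the stroke, from 0 (shut) to 100 (fully open). A call has 1 to 12 rows; each row shifts and turns the commanded pose from where the row before left it; what a row does not reach is not made up. A row lasts 1/8 s, in which the tool goes at most 62.5 mm and 10.7 degrees, less where a joint would pass 70% of its speed; a pose out of reach is approached as far as the arm can. A call with a gripper value outside its range is refused whole. The fingers move at their own pace and stop on an object; "force" is the grip in N (left out, the last holds). Time passes only in rows, so rows that do not move let the fingers close. It gives the time, the measured TCP pose, the force and the opening at its end, in the units of the state.
- observe(): the state, without advancing time (a new reading comes with each control period).
- camera(name): name is "scene" or "top" or "wrist"; returns a dict with "img" (480x640x3 uint8, red, green, blue), "mtx" (3x3 intrinsics, pixels), "distortion" ([k1, k2, p1, p2, k3] as OpenCV has them; the pictures are not rectified), "R" (3x3) and "t" (3): a world point X has camera coordinates R X + t; the wrist camera has in their place "hand_eye" (4x4, takes a point from camera to tool coordinates, whose origin is the TCP and whose axes are the tool frame's). Camera axes: x right, y down, z forward; pixel columns grow to the right and rows downward; lengths in mm; the calibration is good to about 2 mm. A picture is of the moment at which its call begins: read the wrist's pose just before it. There is no depth.
- finish_job(): hands the job in, once; it reports no verdict.
The state is a dict: "time_s": time; "joint_pos": joint angles; "joint_velocities": joint speeds; "tau": joint torques, N m; "position": TCP position; "tcp_rot": TCP orientation; "contact_force": force on the tool from outside, world axes, zero at the start; "moment": the same for the moment, N m; "grip_width": finger opening in mm.
Only numpy, scipy, OpenCV 4.12 (cv2) and the standard library are available. Lean on these libraries where they do the work, as an engineer would, in place of code of your own. Each camera call takes 0.05 s, during which the arm holds its last target.

## Working session

There is one attempt and no reset: what is moved stays moved. The work goes in short steps, Python scripts to look and compute and a tool call to move; the robot and the scene stay as the last step left them, time stands still between calls to the robot, and variables do not carry over. Pictures are saved under pics/ and viewed, and the job is handed in when it is done.

Besides the shell and the picture viewer there is one more tool, called after "Call:" as name([rows], argument=value, ...), one row to a line, values as JSON. jog_arm: Moves the arm, as the interface text tells. Its arguments: {"type":"object","properties":{"steps":{"type":"array"},"force":{"type":"number"}},"required":["steps"]}

```bash
ls; mkdir -p pics; python3 - <<'E'
from bench import *
import cv2,numpy as np
s=observe();print(s)
for n in ["scene","top","wrist"]:
    c=camera(n);cv2.imwrite(f"pics/{n}0.png",c["img"][:,:,::-1])
    np.savez(f"pics/{n}0.npz",**c)
    print(n,{k:np.round(np.array(v),3).tolist() for k,v in c.items() if k!="img"})
E
```

```text
pics
{'time_s': 0.0, 'joint_pos': array([ 1.08366380e+00,  3.81232235e-01,  1.29829150e+00, -9.01322357e-06,
        1.46359215e+00, -2.15282602e-01]), 'joint_velocities': array([ 0.00071815, -0.0009967 , -0.00033111, -0.00014079,  0.00048001,
       -0.00043587]), 'tau': array([-7.64356118e-04, -4.48461306e+01, -2.31271255e+01, -1.67197850e-04,
        4.85403347e-03, -1.91817941e-05]), 'position': array([147.53963832, 529.54206175, 238.68194647]), 'tcp_rot': array([-1.56167745,  0.21383888, -0.21302673]), 'contact_force': array([ 0.63248498, -0.66499735,  1.35738575]), 'moment': array([-0.01451908,  0.01691703, -0.00025071]), 'grip_width': 85.41457487906086}
scene {'mtx': [[547.196, 0.0, 321.202], [0.0, 547.196, 242.068], [0.0, 0.0, 1.0]], 'distortion': [-0.001, 0.0, 0.0, 0.0, 0.0], 'R': [[0.532, 0.846, -0.022], [0.497, -0.334, -0.801], [-0.685, 0.415, -0.598]], 't': [-328.822, -240.632, 1893.661]}
top {'mtx': [[462.431, 0.0, 317.448], [0.0, 462.431, 234.88], [0.0, 0.0, 1.0]], 'distortion': [0.005, 0.0, 0.0, 0.0, 0.0], 'R': [[0.003, -1.0, 0.011], [-0.991, -0.004, -0.135], [0.135, -0.01, -0.991]], 't': [0.008, 611.742, 1338.364]}
wrist {'mtx': [[372.859, 0.0, 321.56], [0.0, 372.859, 240.994], [0.0, 0.0, 1.0]], 'distortion': [-0.008, 0.0, 0.0, 0.0, 0.0], 'hand_eye': [[0.001, 0.961, 0.278, -71.599], [-0.0, -0.278, 0.961, -134.812], [1.0, -0.001, 0.0, -0.235], [0.0, 0.0, 0.0, 1.0]]}
```

View pics/scene0.png

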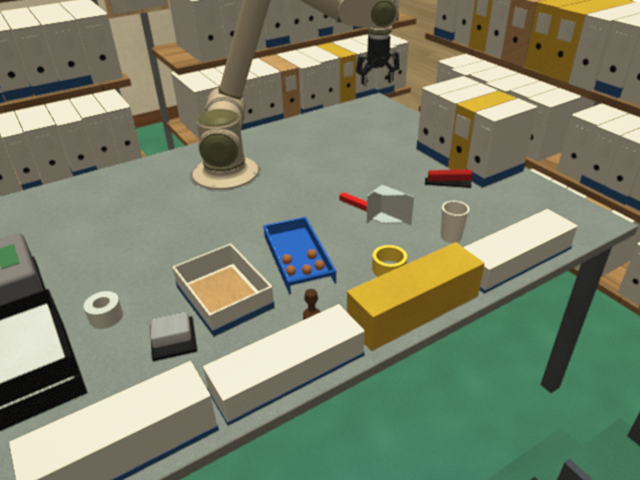

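View pics/top0.png

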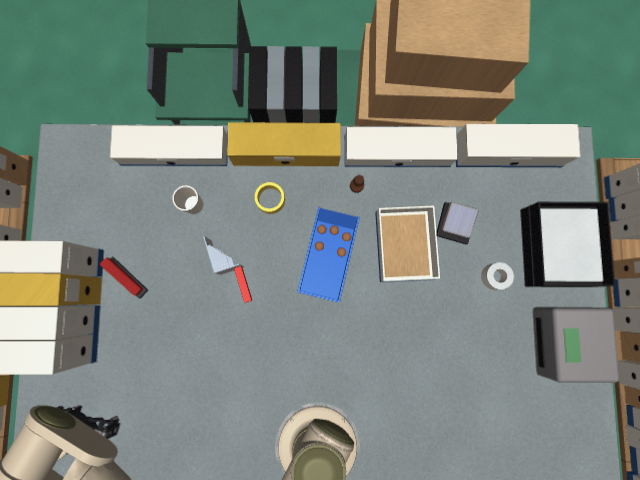

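View pics/wrist0.png

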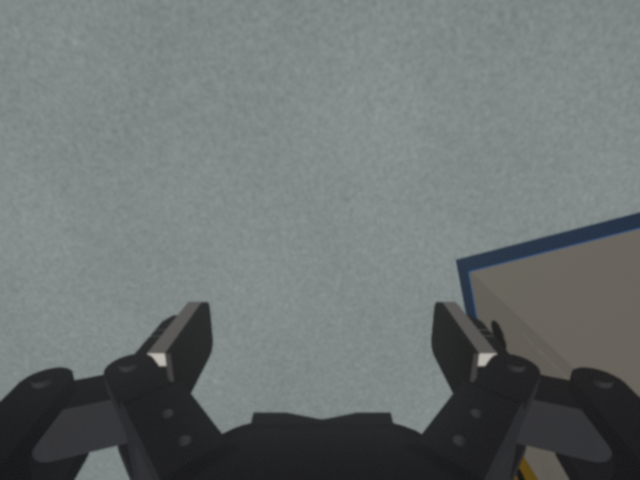

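```bash
cat > h.py <<'E'
import cv2,numpy as np
from scipy.spatial.transform import Rotation as Ro
def cam_pose(c,st=None):
    if "R" in c: return np.array(c["R"]),np.array(c["t"])
    He=np.array(c["hand_eye"]); Rt=Ro.from_rotvec(st["tcp_rot"]).as_matrix()
    Rw=Rt@He[:3,:3]; pw=Rt@He[:3,3]+st["position"]
    return Rw.T,-Rw.T@pw
def ray(c,uv,st=None):
    R,t=cam_pose(c,st)
    p=cv2.undistortPoints(np.array(uv,float).reshape(-1,1,2),np.array(c["mtx"]),np.array(c["distortion"])).reshape(-1,2)
    d=np.c_[p,np.ones(len(p))]@R
    return -R.T@t,d
def onplane(c,uv,z,st=None):
    o,d=ray(c,uv,st); return o+d*((z-o[2])/d[:,2])[:,None]
def proj(c,X,st=None):
    R,t=cam_pose(c,st)
    return cv2.projectPoints(np.array(X,float).reshape(-1,3),cv2.Rodrigues(R)[0],t,np.array(c["mtx"]),np.array(c["distortion"]))[0].reshape(-1,2)
E
python3 - <<'E'
from h import *
c=dict(np.load("pics/top0.npz"))
img=c["img"]
def P(n,uv,z): print(n,np.round(onplane(c,uv,z)[:,:2],1).tolist())
P("tray top corners(nl,nr,fr,fl)",[[298,293],[340,301],[359,215],[318,207]],44)
P("carton top",[[376,208],[434,205],[440,278],[380,281]],70)
P("handle top",[[238,266],[248,301]],60)
P("scoop plate",[[206,237],[215,272],[238,265]],98)
P("balls",[[321,230],[335,229],[347,237],[319,245],[342,252]],22)
P("tape",[[270,197]],48);P("stamp",[[357,183]],90);P("cup",[[185,195]],100);P("punch",[[458,221]],60);P("labels",[[499,275]],50);P("stap",[[125,277]],55)
E
python3 - <<'E'
import cv2
im=cv2.imread("pics/top0.png")
cv2.imwrite("pics/top0z.png",cv2.resize(im[170:320,170:480],None,fx=2.55,fy=2.55,interpolation=cv2.INTER_CUBIC))
im=cv2.imread("pics/scene0.png")
cv2.imwrite("pics/scene0z.png",cv2.resize(im[170:340,150:470],None,fx=2.5,fy=2.5,interpolation=cv2.INTER_CUBIC))
E
```

```text
tray top corners(nl,nr,fr,fl) [[439.5, 58.6], [416.6, -64.3], [672.1, -122.3], [695.9, 0.7]]
carton top [[688.6, -170.1], [698.4, -341.8], [483.5, -352.4], [474.2, -178.5]]
handle top [[516.8, 233.4], [416.0, 202.0]]
scoop plate [[596.6, 320.4], [497.1, 291.6], [517.1, 227.3]]
balls [[629.4, -8.8], [632.6, -51.3], [608.3, -87.6], [583.6, -2.9], [562.7, -72.2]]
tape [[725.0, 144.8]]
stamp [[758.8, -112.7]]
cup [[718.1, 384.5]]
punch [[652.5, -414.3]]
labels [[493.7, -532.1]]
stap [[484.2, 560.6]]
```

View pics/top0z.png

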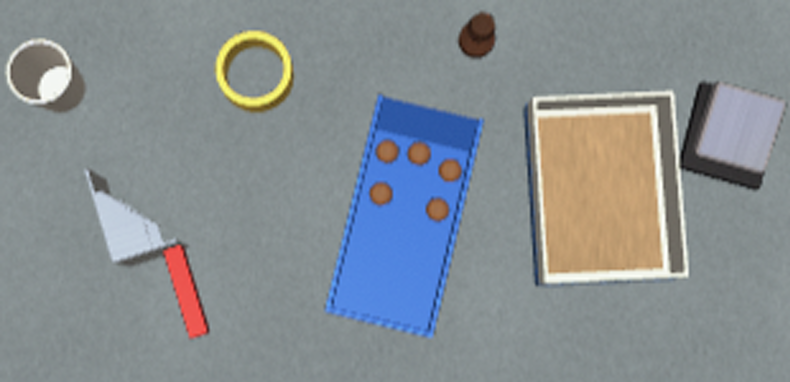

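View pics/scene0z.png

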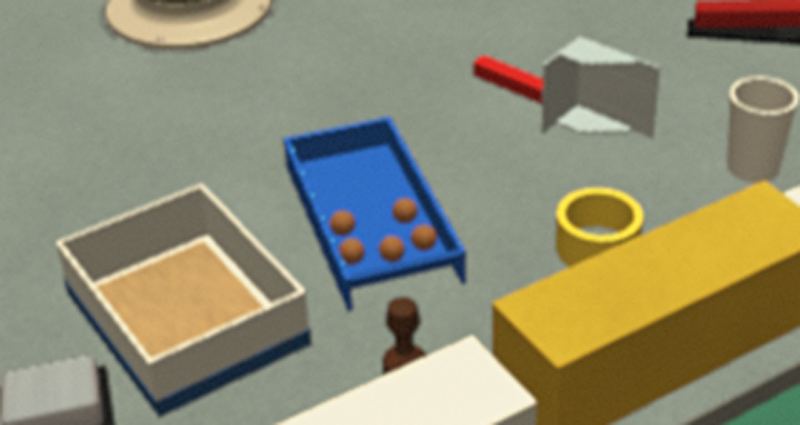

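```bash
cat >> h.py <<'E'
def plan(st,Rt,pt,n=1):
    """print delta to target TCP pose"""
    R0=Ro.from_rotvec(st["tcp_rot"]); rv=(Ro.from_matrix(Rt)*R0.inv()).as_rotvec(degrees=True)
    d=(np.array(pt)-st["position"])/1000
    print("shift m",np.round(d,4),"turn deg",np.round(rv,2),"|t|",round(np.linalg.norm(d)*1000,1),"|r|",round(np.linalg.norm(rv),1))
def pose(yaw,pitch=0,roll=0,flip=1):
    """tool R for scoop flat with x at yaw; pitch>0 lip down (deg); handle gripped from above. roll about scoop x"""
    Rs=Ro.from_euler("ZYX",[yaw,pitch,roll],degrees=True).as_matrix()
    y=-Rs[:,2]; z=flip*Rs[:,1]; x=np.cross(y,z)
    return np.c_[x,y,z],Rs
def grasp_tcp(Rt,g): return np.array(g)+11*Rt[:,1]
E
python3 - <<'E'
from h import *
from bench import *
s=observe()
print(Ro.from_rotvec(s["tcp_rot"]).as_matrix().round(3))
for f in (1,-1):
    Rt,_=pose(17,flip=f); plan(s,Rt,grasp_tcp(Rt,[463,217,170]))
E
```

```text
[[ 0.963 -0.001  0.268]
 [-0.268 -0.001  0.963]
 [-0.    -1.    -0.001]]
shift m [ 0.3155 -0.3126 -0.0799] turn deg [ 6.000e-02 -1.000e-02  3.257e+01] |t| 451.2 |r| 32.6
shift m [ 0.3155 -0.3126 -0.0799] turn deg [-2.0000e-02 -8.0000e-02 -1.4743e+02] |t| 451.2 |r| 147.4
```

Call:
jog_arm([
  {"x":0.0316,"y":-0.0313,"az":3.26},
  {"x":0.0316,"y":-0.0313,"az":3.26},
  {"x":0.0316,"y":-0.0313,"az":3.26},
  {"x":0.0316,"y":-0.0313,"az":3.26},
  {"x":0.0316,"y":-0.0313,"az":3.26},
  {"x":0.0316,"y":-0.0313,"az":3.26},
  {"x":0.0316,"y":-0.0313,"az":3.26},
  {"x":0.0316,"y":-0.0313,"az":3.26},
  {"x":0.0316,"y":-0.0313,"az":3.26,"z":-0.02},
  {"x":0.0316,"y":-0.0313,"az":3.26,"z":-0.02},
  {"x":0},
])

```text
validation failed for argument at $.st...
```

```bash
cat > snap.py <<'E'
import sys
from h import *
from bench import *
for a in sys.argv[2:]:
    s=observe(); c=camera(a); cv2.imwrite(f"pics/{a}{sys.argv[1]}.png",c["img"][:,:,::-1])
    np.savez(f"pics/{a}{sys.argv[1]}.npz",**c,**{k:s[k] for k in("position","tcp_rot")})
print(s["time_s"],s["position"].round(1),s["tcp_rot"].round(3),s["contact_force"].round(1),s["grip_width"],s["joint_pos"].round(2))
E
python3 snap.py 1 wrist
```

```text
0.15 [147.5 529.6 238.9] [-1.561  0.214 -0.213] [-0.8 -0.1  0. ] 85.26064814736571 [ 1.08  0.38  1.3   0.    1.46 -0.22]
```

View pics/wrist1.png

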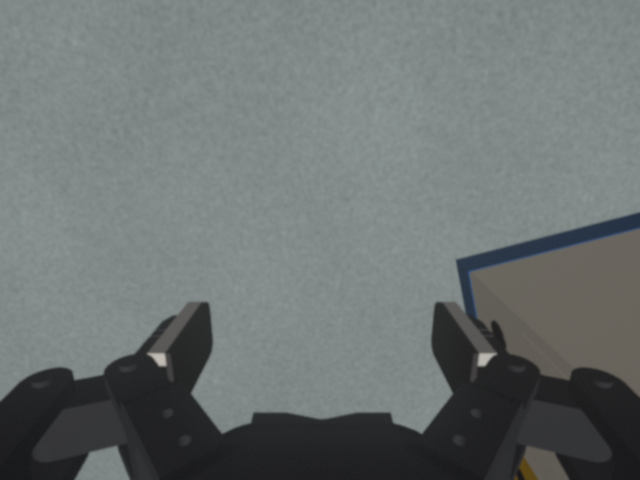

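The picture is unchanged (the move was refused). I'll retry with one simpler row.

Call:
jog_arm([
  {"x":0.03,"y":-0.03,"z":0.0,"ax":0.0,"ay":0.0,"az":3.0,"gripper":100},
])

```text
time_s: 0.32
position: [176.9, 500.2, 238.9]
tcp_rot: [-1.564, 0.169, -0.169]
contact_force: [1.7, 0.0, 1.1]
grip_width: 85.6
```

Call:
jog_arm([
  {"x":0.03,"y":-0.03,"az":3},
  {"x":0.03,"y":-0.03,"az":3},
  {"x":0.03,"y":-0.03,"az":3},
  {"x":0.03,"y":-0.03,"az":3},
  {"x":0.03,"y":-0.03,"az":3},
  {"x":0.03,"y":-0.03,"az":3},
  {"x":0.03,"y":-0.03,"az":3},
  {"x":0.03,"y":-0.03,"az":3},
  {"x":0.03,"y":-0.03,"az":3},
  {"x":0.016,"y":-0.013,"az":3},
  {"z":0.0},
])

```text
validation failed for argument at $.st...
```

```bash
python3 snap.py 2 wrist
```

```text
0.325 [176.9 500.2 238.9] [-1.564  0.169 -0.169] [1.7 0.  1.1] 85.59336850183789 [ 1.01  0.35  1.35  0.    1.44 -0.35]
```

View pics/wrist2.png

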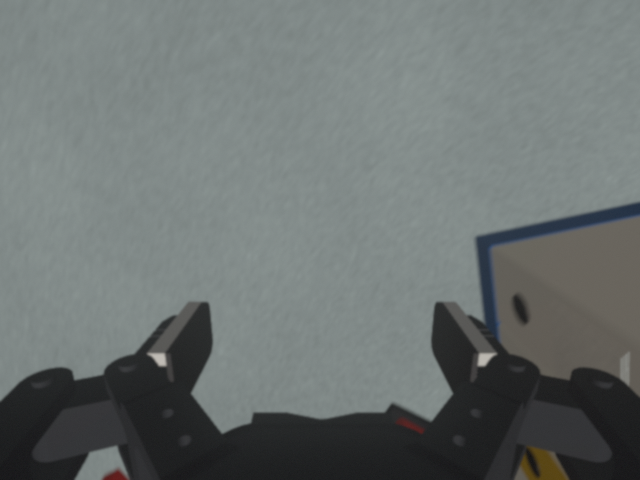

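Refused again: every row probably needs all the keys. The wrist view shows only bare table, with the file boxes at right.

Call:
jog_arm([
  {"x":0.03,"y":-0.03,"z":0,"ax":0,"ay":0,"az":3,"gripper":100},
  {"x":0.03,"y":-0.03,"z":0,"ax":0,"ay":0,"az":3,"gripper":100},
  {"x":0.03,"y":-0.03,"z":0,"ax":0,"ay":0,"az":3,"gripper":100},
  {"x":0.03,"y":-0.03,"z":0,"ax":0,"ay":0,"az":3,"gripper":100},
  {"x":0.03,"y":-0.03,"z":0,"ax":0,"ay":0,"az":3,"gripper":100},
  {"x":0.03,"y":-0.03,"z":0,"ax":0,"ay":0,"az":3,"gripper":100},
  {"x":0.03,"y":-0.03,"z":0,"ax":0,"ay":0,"az":3,"gripper":100},
  {"x":0.03,"y":-0.03,"z":0,"ax":0,"ay":0,"az":3,"gripper":100},
  {"x":0.03,"y":-0.03,"z":0,"ax":0,"ay":0,"az":3,"gripper":100},
  {"x":0.016,"y":-0.013,"z":0,"ax":0,"ay":0,"az":3,"gripper":100},
  {"x":0,"y":0,"z":0,"ax":0,"ay":0,"az":0,"gripper":100},
])

```text
time_s: 1.75
position: [464.3, 215.9, 239.0]
tcp_rot: [-1.558, -0.236, 0.237]
contact_force: [-0.1, 0.9, -0.1]
grip_width: 85.3
```

```bash
python3 snap.py 3 wrist
```

```text
1.75 [464.3 215.9 239. ] [-1.558 -0.236  0.237] [-0.1  0.9 -0.1] 85.305540179398 [ 0.2   0.31  1.4  -0.    1.43 -1.67]
```

View pics/wrist3.png

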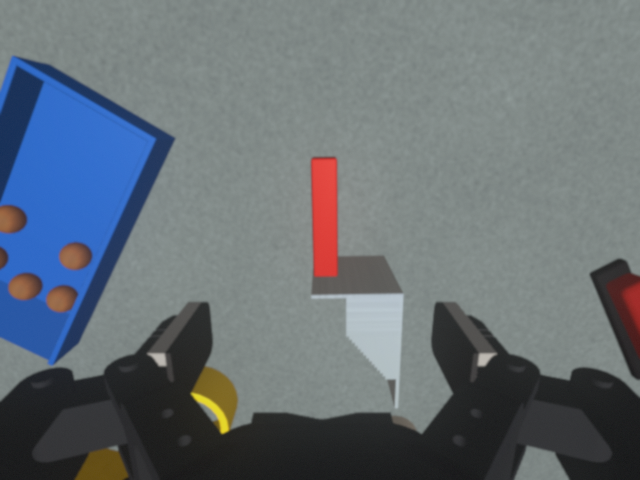

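```bash
python3 - <<'E'
from h import *
c=dict(np.load("pics/wrist3.npz")); st=c
im=c["img"].astype(int)
m=((im[...,0]>170)&(im[...,1]<90)&(im[...,2]<90)).astype(np.uint8); m[:, :250]=0;m[:,450:]=0
ys,xs=np.nonzero(m); print(xs.min(),xs.max(),ys.min(),ys.max())
L=[];Rr=[]
for y in range(170,270,5):
    r=np.nonzero(m[y])[0]; L.append([r.min()-.5,y]);Rr.append([r.max()+.5,y])
a=onplane(c,L,60,st);b=onplane(c,Rr,60,st)
mid=(a+b)/2; print("width",np.linalg.norm(a-b,axis=1).mean())
v=np.polyfit(mid[:,0],mid[:,1],1); print("yaw",np.degrees(np.arctan(v[0])), "y at466",np.polyval(v,466))
xc=320
e=onplane(c,[[324,ys.min()],[325,ys.max()]],60,st); print(e, np.linalg.norm(e[0]-e[1]))
# tray corners
print(onplane(c,[[16,57],[174,138],[53,363]],44,st))
s=dict(position=c["position"],tcp_rot=c["tcp_rot"])
E
```

```text
311 336 159 275
width 20.73193000325477
yaw 18.087726950803866 y at466 219.50829283982688
[[414.72745152 203.00683535  60.        ]
 [511.96624238 234.36153281  60.        ]] 102.16897523619302
[[ 4.12128601e+02 -5.94299154e+01  4.40000000e+01]
 [ 4.36861415e+02  7.57896599e+01  4.40000000e+01]
 [ 6.92355598e+02 -3.29319596e-01  4.40000000e+01]]
```

Call:
jog_arm([
  {"x":0,"y":0.003,"z":-0.05,"ax":0,"ay":0,"az":1.2,"gripper":100},
  {"x":0,"y":0,"z":-0.05,"ax":0,"ay":0,"az":0,"gripper":100},
  {"x":0,"y":0,"z":-0.05,"ax":0,"ay":0,"az":0,"gripper":100},
  {"x":0,"y":0,"z":-0.03,"ax":0,"ay":0,"az":0,"gripper":100},
  {"x":0,"y":0,"z":-0.021,"ax":0,"ay":0,"az":0,"gripper":100},
  {"x":0,"y":0,"z":0,"ax":0,"ay":0,"az":0,"gripper":0},
  {"x":0,"y":0,"z":0,"ax":0,"ay":0,"az":0,"gripper":0},
  {"x":0,"y":0,"z":0,"ax":0,"ay":0,"az":0,"gripper":0},
  {"x":0,"y":0,"z":0,"ax":0,"ay":0,"az":0,"gripper":0},
  {"x":0,"y":0,"z":0,"ax":0,"ay":0,"az":0,"gripper":0},
], force=60)

```text
time_s: 3.05
position: [463.9, 219.9, 39.1]
tcp_rot: [-1.556, -0.256, 0.254]
contact_force: [-2.2, 0.3, 5.7]
grip_width: 21.1
```

Call:
jog_arm([
  {"x":0,"y":0,"z":0.03,"ax":0,"ay":0,"az":0,"gripper":0},
  {"x":0,"y":0,"z":0.04,"ax":0,"ay":0,"az":0,"gripper":0},
  {"x":0,"y":0,"z":0,"ax":-9.5,"ay":-3.1,"az":0,"gripper":0},
  {"x":0,"y":0,"z":0,"ax":-9.5,"ay":-3.1,"az":0,"gripper":0},
  {"x":0,"y":0,"z":0,"ax":-9.5,"ay":-3.1,"az":0,"gripper":0},
  {"x":0,"y":0,"z":0,"ax":-9.5,"ay":-3.1,"az":0,"gripper":0},
  {"x":0,"y":0,"z":0,"ax":-9.5,"ay":-3.1,"az":0,"gripper":0},
  {"x":0,"y":0,"z":0,"ax":-9.5,"ay":-3.1,"az":0,"gripper":0},
  {"x":0,"y":0,"z":0,"ax":-9.5,"ay":-3.1,"az":0,"gripper":0},
  {"x":0,"y":0,"z":0,"ax":0,"ay":0,"az":0,"gripper":0},
])

```text
time_s: 4.3
position: [463.0, 220.2, 106.0]
tcp_rot: [-2.761, -0.442, 0.098]
contact_force: [-0.4, 0.2, -3.1]
grip_width: 21.3
```

```bash
python3 snap.py 4 wrist scene; python3 - <<'E'
from h import *
c=np.load("pics/wrist4.npz"); print(Ro.from_rotvec(c["tcp_rot"]).as_matrix().round(3))
im=cv2.imread("pics/scene4.png")
cv2.imwrite("pics/scene4z.png",cv2.resize(im[80:300,230:510],None,fx=2.7,fy=2.7,interpolation=cv2.INTER_CUBIC))
E
```

```text
4.35 [463.4 220.1 107.2] [-2.758 -0.441  0.095] [ 0.9 -0.4 -2.1] 20.843800707448604 [ 0.65  0.8   1.5  -1.09  1.57 -0.79]
[[ 0.949  0.291 -0.12 ]
 [ 0.315 -0.893  0.322]
 [-0.014 -0.343 -0.939]]
```

View pics/wrist4.png

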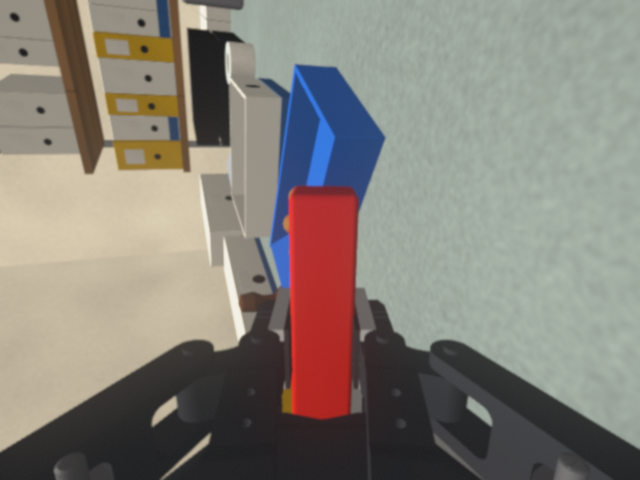

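View pics/scene4z.png

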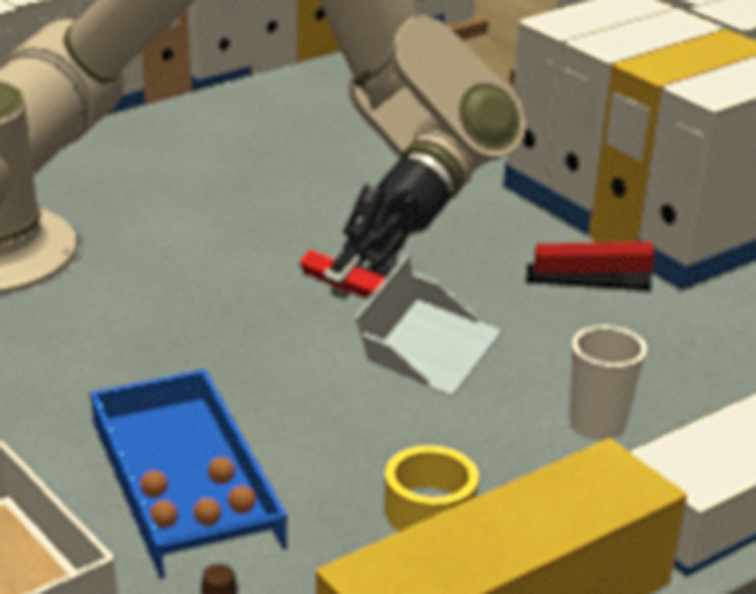

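Call:
jog_arm([
  {"x":0,"y":0,"z":0,"ax":-9.5,"ay":-3.1,"az":0,"gripper":0},
  {"x":0,"y":0,"z":-0.02,"ax":0,"ay":0,"az":0,"gripper":0},
  {"x":0,"y":0,"z":-0.012,"ax":0,"ay":0,"az":0,"gripper":0},
  {"x":0,"y":0,"z":-0.005,"ax":0,"ay":0,"az":0,"gripper":0},
  {"x":0,"y":0,"z":0,"ax":0,"ay":0,"az":0,"gripper":0},
])

```text
time_s: 5.03
position: [463.8, 219.7, 71.5]
tcp_rot: [-2.931, -0.467, 0.055]
contact_force: [-0.0, -0.8, -2.6]
grip_width: 21.1
```

```bash
python3 snap.py 5 scene; python3 - <<'E'
from h import *
im=cv2.imread("pics/scene5.png")
cv2.imwrite("pics/scene5z.png",cv2.resize(im[80:300,230:510],None,fx=2.7,fy=2.7,interpolation=cv2.INTER_CUBIC))
E
```

```text
5.025 [463.8 219.7  71.5] [-2.931 -0.467  0.055] [-0.  -0.8 -2.6] 21.071934212134018 [ 0.66  0.94  1.49 -1.19  1.66 -0.67]
```

View pics/scene5z.png

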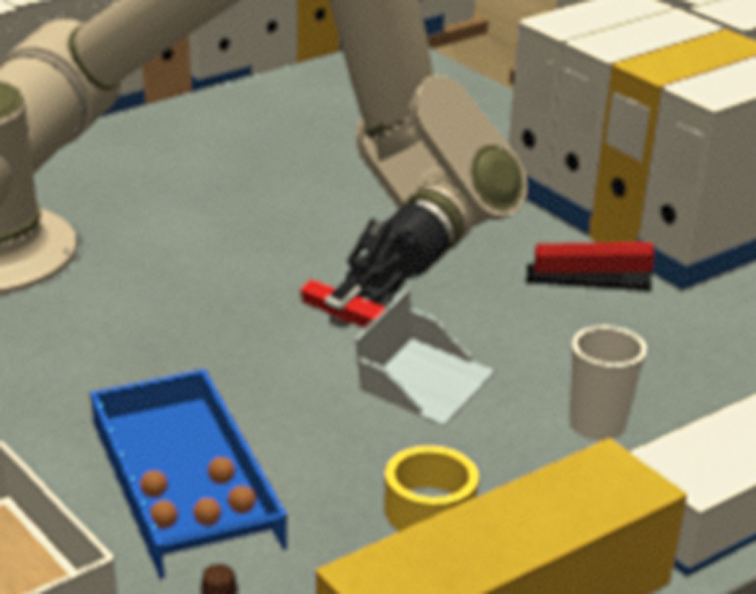

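Call:
jog_arm([
  {"x":0,"y":0,"z":-0.004,"ax":0,"ay":0,"az":0,"gripper":0},
  {"x":0,"y":0,"z":0,"ax":0,"ay":0,"az":0,"gripper":100},
  {"x":0,"y":0,"z":0,"ax":0,"ay":0,"az":0,"gripper":100},
  {"x":0,"y":0,"z":0,"ax":0,"ay":0,"az":0,"gripper":100},
  {"x":0,"y":0,"z":0,"ax":0,"ay":0,"az":0,"gripper":100},
  {"x":0,"y":0,"z":0,"ax":0,"ay":0,"az":0,"gripper":100},
])

```text
time_s: 5.82
position: [463.7, 219.8, 67.4]
tcp_rot: [-2.932, -0.468, 0.055]
contact_force: [-0.6, 0.9, 0.7]
grip_width: 85.2
```

```bash
python3 snap.py 6 scene; python3 - <<'E'
from h import *
im=cv2.imread("pics/scene6.png")
cv2.imwrite("pics/scene6z.png",cv2.resize(im[80:300,230:510],None,fx=2.7,fy=2.7,interpolation=cv2.INTER_CUBIC))
E
```

```text
5.825 [463.7 219.8  67.4] [-2.932 -0.468  0.055] [-0.6  0.9  0.7] 85.24318918308983 [ 0.67  0.95  1.49 -1.19  1.66 -0.67]
```

View pics/scene6z.png

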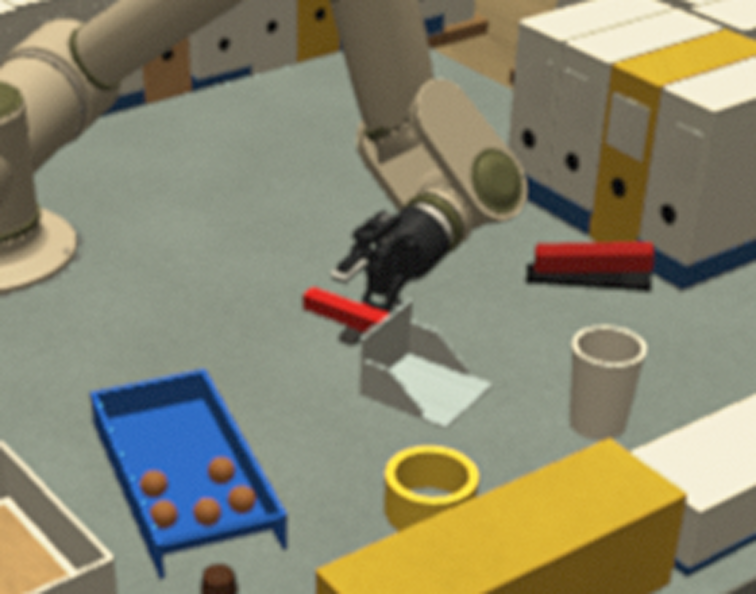

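Call:
jog_arm([
  {"x":-0.015,"y":0.047,"z":0.009,"ax":0,"ay":0,"az":0,"gripper":100},
  {"x":-0.015,"y":0.047,"z":0.009,"ax":0,"ay":0,"az":0,"gripper":100},
  {"x":0,"y":0,"z":0.06,"ax":0,"ay":0,"az":0,"gripper":100},
  {"x":0.003,"y":-0.01,"z":0.06,"ax":9.5,"ay":3.1,"az":0,"gripper":100},
  {"x":0.003,"y":-0.012,"z":0.01,"ax":9.5,"ay":3.1,"az":0,"gripper":100},
  {"x":0.004,"y":-0.012,"z":0.01,"ax":9.5,"ay":3.1,"az":0,"gripper":100},
  {"x":0.004,"y":-0.012,"z":0.01,"ax":9.5,"ay":3.1,"az":0,"gripper":100},
  {"x":0.004,"y":-0.012,"z":0.01,"ax":9.5,"ay":3.1,"az":0,"gripper":100},
  {"x":0.004,"y":-0.012,"z":0,"ax":9.5,"ay":3.1,"az":0,"gripper":100},
  {"x":0.004,"y":-0.012,"z":0,"ax":9.5,"ay":3.1,"az":0,"gripper":100},
  {"x":0.004,"y":-0.012,"z":0,"ax":9.5,"ay":3.1,"az":0,"gripper":100},
  {"x":0,"y":0,"z":0,"ax":0,"ay":0,"az":0,"gripper":100},
])

```text
time_s: 7.38
position: [464.4, 217.4, 245.6]
tcp_rot: [-1.556, -0.252, 0.251]
contact_force: [-0.2, 0.4, -0.0]
grip_width: 85.5
```

```bash
python3 snap.py 7 wrist;python3 -c "
from h import *
c=np.load('pics/wrist7.npz'); print(Ro.from_rotvec(c['tcp_rot']).as_matrix().round(3))"
```

```text
7.375 [464.4 217.4 245.6] [-1.556 -0.252  0.251] [-0.2  0.4 -0. ] 85.48242888929875 [ 0.21  0.31  1.39  0.    1.44 -1.68]
[[ 0.949  0.    -0.315]
 [ 0.315  0.     0.949]
 [ 0.    -1.     0.   ]]
```

View pics/wrist7.png

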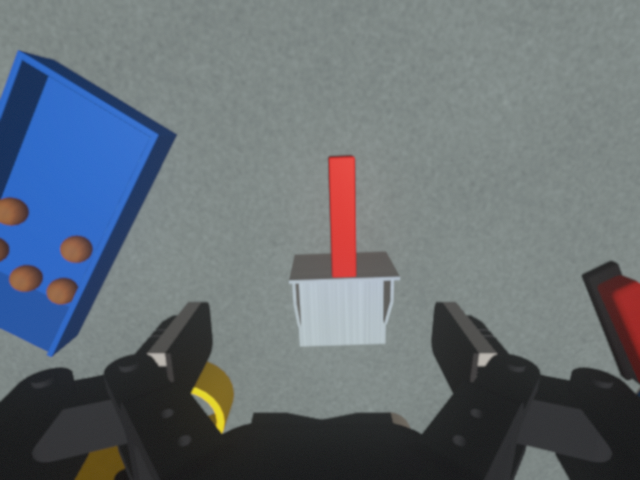

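```bash
python3 - <<'E'
from h import *
c=dict(np.load("pics/wrist7.npz")); st=c
im=c["img"].astype(int)
m=((im[...,0]>170)&(im[...,1]<90)&(im[...,2]<90)).astype(np.uint8); m[:, :250]=0;m[:,450:]=0
ys,xs=np.nonzero(m)
L=[];Rr=[]
for y in range(165,270,5):
    r=np.nonzero(m[y])[0]; L.append([r.min()-.5,y]);Rr.append([r.max()+.5,y])
a=onplane(c,L,73,st);b=onplane(c,Rr,73,st)
mid=(a+b)/2; print("width",np.linalg.norm(a-b,axis=1).mean())
v=np.polyfit(mid[:,0],mid[:,1],1); print("yaw",np.degrees(np.arctan(v[0])), "y at",[(x,np.polyval(v,x)) for x in (440,460,480)])
print(onplane(c,[[341,ys.min()],[344,ys.max()]],73,st))
# blue tray top corners, balls
print("tray",onplane(c,[[21,52],[176,134],[52,356]],44,st).round(1))
E
python3 - <<'E'
import cv2
im=cv2.imread("pics/wrist7.png")
cv2.imwrite("pics/w7z.png",cv2.resize(im[20:380,0:240],None,fx=1.65,fy=1.65,interpolation=cv2.INTER_CUBIC))
E
```

```text
width 20.716736157727194
yaw 20.461869076611368 y at [(440, np.float64(227.85011608850374)), (460, np.float64(235.31264261666627)), (480, np.float64(242.7751691448288))]
[[409.02911485 216.04821106  73.        ]
 [505.16706234 252.24277958  73.        ]]
tray [[ 4.128e+02 -6.010e+01  4.400e+01]
 [ 4.367e+02  7.550e+01  4.400e+01]
 [ 6.946e+02 -3.000e-01  4.400e+01]]
```

```bash
cat > tray.py <<'E'
from h import *
c=dict(np.load("pics/top0.npz"))
im=cv2.cvtColor(c["img"],cv2.COLOR_RGB2HSV).astype(int)
def rect(mask,z,box):
    x0,x1,y0,y1=box; mm=np.zeros(mask.shape,np.uint8); mm[y0:y1,x0:x1]=mask[y0:y1,x0:x1]
    cs,_=cv2.findContours(mm,cv2.RETR_EXTERNAL,cv2.CHAIN_APPROX_NONE)
    k=max(cs,key=cv2.contourArea).reshape(-1,2)
    P=onplane(c,k,z)[:,:2].astype(np.float32)
    (cx,cy),(w,h),a=cv2.minAreaRect(P); print("center",cx,cy,"size",w,h,"ang",a); print(cv2.boxPoints(((cx,cy),(w,h),a)))
    return P
m=(im[...,0]>100)&(im[...,0]<125)&(im[...,1]>150)&(im[...,2]>50)
P=rect(m,44,(285,370,200,310))
print("cam",-c["R"].T@c["t"])
# robust line fits of the 4 sides
yaw=np.radians(-12.8)
for it in range(3):
    u=np.array([np.cos(yaw),np.sin(yaw)]);v=np.array([-u[1],u[0]])
    a=P@u;b=P@v; am,bm=(a.min()+a.max())/2,(b.min()+b.max())/2
    L=P[(b>bm+50)&(abs(a-am)<90)];R=P[(b<bm-50)&(abs(a-am)<90)]
    fl=cv2.fitLine(L,cv2.DIST_HUBER,0,.01,.01).ravel();fr=cv2.fitLine(R,cv2.DIST_HUBER,0,.01,.01).ravel()
    an=[np.degrees(np.arctan(f[1]/f[0])) for f in(fl,fr)]; yaw=np.radians(np.mean(an))
print("line yaws",an,"L",np.median(L@v),"R",np.median(R@v),"near",np.sort(a)[:10].mean(),"far",np.sort(a)[-10:].mean())
E
python3 tray.py
```

```text
center 554.8582763671875 -30.258583068847656 size 125.31863403320312 258.0308532714844 ang 76.34677124023438
[[ 4.1469815e+02 -6.0693840e+01]
 [ 6.6543762e+02 -1.2160072e+02]
 [ 6.9501843e+02  1.7667389e-01]
 [ 4.4427893e+02  6.1083557e+01]]
cam [ 425.00823683   16.30327151 1408.74015471]
line yaws [np.float32(-13.476072), np.float32(-13.557941)] L 161.68109 R 39.082687 near 417.89493 far 674.45544
```

Call:
jog_arm([
  {"x":-0.01,"y":0.0155,"z":-0.05,"ax":0,"ay":0,"az":2.1,"gripper":100},
  {"x":0,"y":0,"z":-0.05,"ax":0,"ay":0,"az":0,"gripper":100},
  {"x":0,"y":0,"z":-0.05,"ax":0,"ay":0,"az":0,"gripper":100},
  {"x":0,"y":0,"z":-0.03,"ax":0,"ay":0,"az":0,"gripper":100},
  {"x":0,"y":0,"z":-0.012,"ax":0,"ay":0,"az":0,"gripper":100},
  {"x":0,"y":0,"z":0,"ax":0,"ay":0,"az":0,"gripper":0},
  {"x":0,"y":0,"z":0,"ax":0,"ay":0,"az":0,"gripper":0},
  {"x":0,"y":0,"z":0,"ax":0,"ay":0,"az":0,"gripper":0},
  {"x":0,"y":0,"z":0,"ax":0,"ay":0,"az":0,"gripper":0},
  {"x":0,"y":0,"z":0,"ax":0,"ay":0,"az":0,"gripper":0},
], force=110)

```text
time_s: 8.68
position: [454.1, 235.4, 54.2]
tcp_rot: [-1.552, -0.285, 0.283]
contact_force: [-1.3, 0.1, 5.1]
grip_width: 20.4
```

```bash
cat >> h.py <<'E'
TC=np.array([555,-30.5]); TY=-13.5
TIN=np.array([-111.,0,54.])   # TCP in scoop frame
def tcp_for(lip,yaw,pitch,ref=(55,0,0)):
    """lip: world pos of scoop-frame point ref"""
    Rt,Rs=pose(yaw,pitch); return Rt, np.array(lip)+Rs@(TIN-np.array(ref))
def tw(u,v,z):
    a=np.radians(TY); return np.array([TC[0]+u*np.cos(a)-v*np.sin(a),TC[1]+u*np.sin(a)+v*np.cos(a),z])
def inv(st):
    R=Ro.from_rotvec(st["tcp_rot"]).as_matrix(); Rs=np.c_[np.cross(R[:,2],-R[:,1]),R[:,2],-R[:,1]]
    e=Ro.from_matrix(Rs).as_euler("ZYX",degrees=True)
    lip=st["position"]+Rs@(np.array([55,0,0])-TIN); a=np.radians(TY); d=lip[:2]-TC
    print("yaw/pitch/roll",e.round(2),"lip world",lip.round(1),"lip tray u,v",(d@[np.cos(a),np.sin(a)]).round(1),(d@[-np.sin(a),np.cos(a)]).round(1))
E
python3 - <<'E'
from h import *
from bench import *
s=observe(); inv(s)
Rt,p=tcp_for(tw(-8,0,110),TY,0); print(p); plan(s,Rt,p)
E
```

```text
yaw/pitch/roll [ 2.074e+01 -1.000e-01 -1.000e-02] lip world [6.094e+02 2.942e+02 5.000e-01] lip tray u,v -22.9 328.4
[385.80763385  10.11949331 164.        ]
shift m [-0.0683 -0.2253  0.1098] turn deg [ 1.000e-02  1.100e-01 -3.424e+01] |t| 259.8 |r| 34.2
```

Call:
jog_arm([
  {"x":0,"y":0,"z":0.03,"ax":0,"ay":0,"az":0,"gripper":0},
  {"x":0,"y":0,"z":0.04,"ax":0,"ay":0,"az":0,"gripper":0},
  {"x":0,"y":0,"z":0.04,"ax":0,"ay":0,"az":0,"gripper":0},
  {"x":-0.01,"y":-0.035,"z":0,"ax":0,"ay":0,"az":-5.7,"gripper":0},
  {"x":-0.01,"y":-0.038,"z":0,"ax":0,"ay":0,"az":-5.7,"gripper":0},
  {"x":-0.012,"y":-0.038,"z":0,"ax":0,"ay":0,"az":-5.7,"gripper":0},
  {"x":-0.012,"y":-0.038,"z":0,"ax":0,"ay":0,"az":-5.7,"gripper":0},
  {"x":-0.012,"y":-0.038,"z":0,"ax":0,"ay":0,"az":-5.7,"gripper":0},
  {"x":-0.012,"y":-0.038,"z":0,"ax":0,"ay":0,"az":-5.7,"gripper":0},
  {"x":0,"y":0,"z":0,"ax":0,"ay":0,"az":0,"gripper":0},
  {"x":0,"y":0,"z":0,"ax":0,"ay":0,"az":0,"gripper":0},
])

```text
time_s: 10.05
position: [385.6, 10.6, 163.4]
tcp_rot: [-1.563, 0.184, -0.184]
contact_force: [-0.4, -0.6, -1.8]
grip_width: 20.4
```

```bash
python3 snap.py 8 top wrist; python3 - <<'E'
from h import *
from bench import *
s=observe(); inv(s)
im=cv2.imread("pics/top8.png")
cv2.imwrite("pics/top8z.png",cv2.resize(im[180:420,220:460],None,fx=2.5,fy=2.5,interpolation=cv2.INTER_CUBIC))
E
```

```text
10.1 [385.7  10.9 163.3] [-1.563  0.184 -0.184] [ 0.2 -0.3 -1. ] 20.183625375868427 [-0.28  0.18  1.84  0.    1.12 -1.62]
yaw/pitch/roll [-1.337e+01  1.000e-02  1.000e-02] lip world [547.2 -27.4 109.3] lip tray u,v -8.3 1.2
```

View pics/top8z.png

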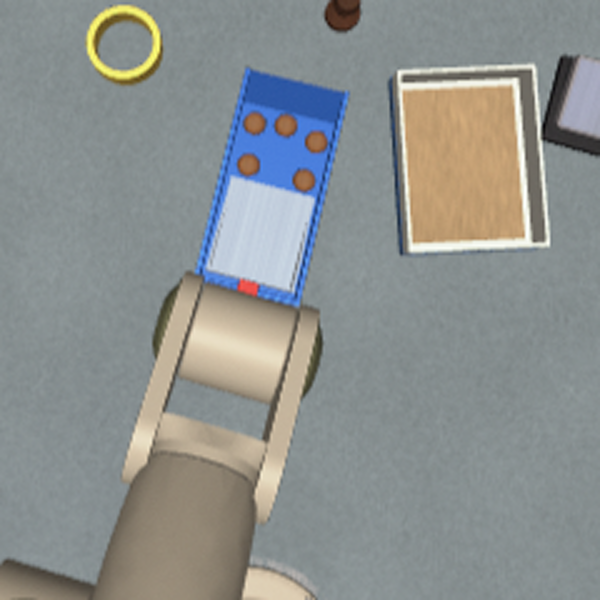

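View pics/wrist8.png

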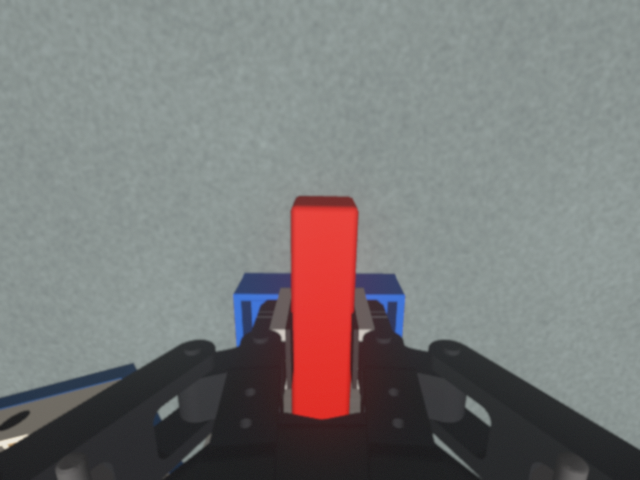

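```bash
python3 - <<'E'
from h import *
c=dict(np.load("pics/top8.npz"))
p=onplane(c,[[312,250.8],[346.4,259.2]],112);print(p,np.linalg.norm(p[0]-p[1]),p.mean(0),np.degrees(np.arctan2(-(p[0]-p[1])[0],(p[0]-p[1])[1])))
b=[[255,123],[286,125],[316,141],[248,164],[303,180]]
w=onplane(c,np.array(b)/2.5+[220,180],22)
a=np.radians(TY)
print(((w[:,:2]-TC)@np.array([[np.cos(a),-np.sin(a)],[np.sin(a),np.cos(a)]])).round(1))
E
```

```text
[[556.79641401  18.06304037 112.        ]
 [533.4364361  -78.76435316 112.        ]] 99.60538491766847 [545.11642506 -30.35065639 112.        ] -13.563639612894132
[[ 70.4  36.1]
 [ 76.9  -1. ]
 [ 66.5 -40.9]
 [ 19.7  32.5]
 [ 16.6 -36.4]]
```

Call:
jog_arm([
  {"x":0,"y":0.001,"z":-0.03,"ax":0,"ay":0,"az":0,"gripper":0},
  {"x":0,"y":0,"z":-0.03,"ax":0,"ay":0,"az":0,"gripper":0},
  {"x":0,"y":0,"z":-0.02,"ax":0.35,"ay":1.45,"az":0,"gripper":0},
  {"x":0,"y":0,"z":-0.009,"ax":0.35,"ay":1.45,"az":0,"gripper":0},
  {"x":0,"y":0,"z":0,"ax":0,"ay":0,"az":0,"gripper":0},
])

```text
time_s: 10.78
position: [386.1, 11.6, 74.2]
tcp_rot: [-1.556, 0.225, -0.143]
contact_force: [0.4, -0.3, -1.8]
grip_width: 20.3
```

```bash
python3 snap.py 9 top scene; python3 - <<'E'
from h import *
from bench import *
s=observe(); inv(s)
a=cv2.imread("pics/top9.png")[180:340,250:410]
b=cv2.imread("pics/scene9.png")[180:340,210:370]
cv2.imwrite("pics/b9.png",cv2.resize(np.hstack([a,b]),None,fx=2.5,fy=2.5,interpolation=cv2.INTER_CUBIC))
E
```

```text
10.825 [386.1  11.5  74.6] [-1.556  0.224 -0.144] [ 0.3 -0.8 -1.2] 19.822607596616404 [-0.28  0.36  1.94 -0.    0.9  -1.61]
yaw/pitch/roll [-13.44   2.92   0.  ] lip world [544.6 -26.5  12.4] lip tray u,v -11.1 1.5
```

View pics/b9.png

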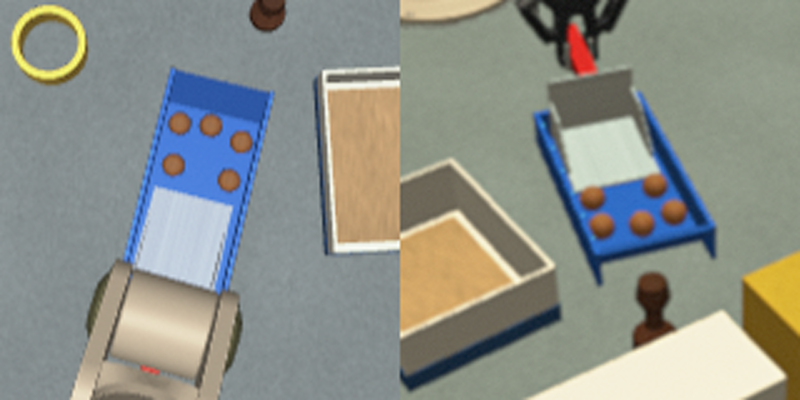

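Call:
jog_arm([
  {"x":0,"y":0,"z":-0.002,"ax":0,"ay":0,"az":0,"gripper":0},
  {"x":0,"y":0,"z":-0.0015,"ax":0,"ay":0,"az":0,"gripper":0},
  {"x":0,"y":0,"z":0,"ax":0,"ay":0,"az":0,"gripper":0},
])

```text
time_s: 11.25
position: [385.7, 11.3, 71.0]
tcp_rot: [-1.556, 0.225, -0.144]
contact_force: [0.1, 0.8, -0.5]
grip_width: 19.9
```

Call:
jog_arm([
  {"x":0,"y":0,"z":-0.001,"ax":0,"ay":0,"az":0,"gripper":0},
  {"x":0.0117,"y":-0.0028,"z":0,"ax":0,"ay":0,"az":0,"gripper":0},
  {"x":0.0117,"y":-0.0028,"z":0,"ax":0,"ay":0,"az":0,"gripper":0},
  {"x":0.0117,"y":-0.0028,"z":0,"ax":0,"ay":0,"az":0,"gripper":0},
  {"x":0.0117,"y":-0.0028,"z":0,"ax":0,"ay":0,"az":0,"gripper":0},
  {"x":0.0117,"y":-0.0028,"z":0,"ax":0,"ay":0,"az":0,"gripper":0},
  {"x":0.0117,"y":-0.0028,"z":0,"ax":0,"ay":0,"az":0,"gripper":0},
  {"x":0.0117,"y":-0.0028,"z":0,"ax":0,"ay":0,"az":0,"gripper":0},
])

```text
time_s: 12.25
position: [468.3, -8.5, 69.8]
tcp_rot: [-1.556, 0.225, -0.144]
contact_force: [-2.6, 1.7, 1.2]
grip_width: 20.2
```

```bash
cat > two.py <<'E'
import sys,subprocess
from h import *
from bench import *
n=sys.argv[1]
im={}
for k in("top","scene"):
    c=camera(k); im[k]=c["img"][:,:,::-1]; np.savez(f"pics/{k}{n}.npz",**c)
s=observe(); inv(s); print(s["time_s"],s["position"].round(1),s["contact_force"].round(1),s["grip_width"].round(1),s["joint_pos"].round(2))
a=im["top"][180:340,290:450]; b=im["scene"][180:340,170:330] if len(sys.argv)>2 else im["scene"][180:340,210:370]
cv2.imwrite(f"pics/b{n}.png",cv2.resize(np.hstack([a,b]),None,fx=2.5,fy=2.5,interpolation=cv2.INTER_CUBIC))
E
python3 two.py 10
```

```text
yaw/pitch/roll [-13.48   2.85   0.  ] lip world [627.9 -46.9   7.7] lip tray u,v 74.7 1.1Traceback (most recent call last):
  File "two.py", line 8, in <module>
    s=observe(); inv(s); print(s["time_s"],s["position"].round(1),s["contact_force"].round(1),s["grip_width"].round(1),s["joint_pos"].round(2))
                                                                                              ^^^^^^^^^^^^^^^^^^^^^
AttributeError: 'float' object has no attribute 'round'
```

```bash
sed -i 's/s\["grip_width"\].round(1)/round(s["grip_width"],1)/' two.py; python3 two.py 10
```

```text
yaw/pitch/roll [-13.48   2.9    0.  ] lip world [626.8 -46.5   7.5] lip tray u,v 73.5 1.2
12.45 [468.2  -8.5  69.8] [0.5 0.1 0.5] 20.2 [-0.27  0.47  1.73 -0.    0.99 -1.61]
```

View pics/b10.png

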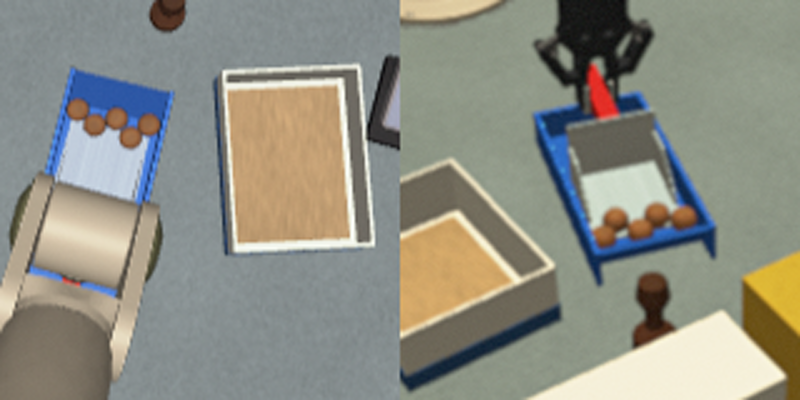

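Call:
jog_arm([
  {"x":0.007,"y":-0.0017,"z":0,"ax":0,"ay":0,"az":0,"gripper":0},
  {"x":0.006,"y":-0.0014,"z":0,"ax":0,"ay":0,"az":0,"gripper":0},
  {"x":0.005,"y":-0.0012,"z":0,"ax":0,"ay":0,"az":0,"gripper":0},
  {"x":0,"y":0,"z":0,"ax":0,"ay":0,"az":0,"gripper":0},
])

```text
time_s: 12.95
position: [486.4, -12.8, 69.8]
tcp_rot: [-1.557, 0.224, -0.145]
contact_force: [1.2, -0.3, 1.5]
grip_width: 20.1
```

```bash
python3 two.py 11
```

```text
yaw/pitch/roll [-13.47   2.89   0.  ] lip world [644.8 -50.8   7.6] lip tray u,v 92.1 1.2
13.05 [486.2 -12.8  69.9] [ 1.7 -0.8  0.6] 20.3 [-0.27  0.49  1.68 -0.    1.02 -1.6 ]
```

View pics/b11.png

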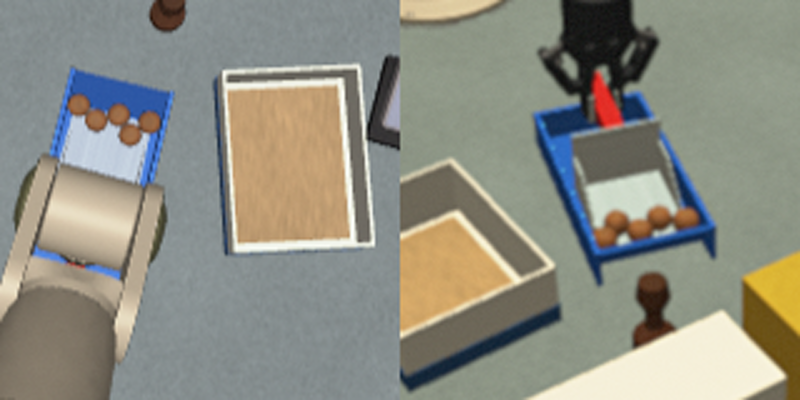

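Call:
jog_arm([
  {"x":0.0039,"y":-0.0009,"z":0,"ax":-0.93,"ay":-3.89,"az":0,"gripper":0},
  {"x":0.0039,"y":-0.0009,"z":0,"ax":-0.93,"ay":-3.89,"az":0,"gripper":0},
  {"x":0.0039,"y":-0.0009,"z":0,"ax":-0.93,"ay":-3.89,"az":0,"gripper":0},
  {"x":0,"y":0,"z":0,"ax":0,"ay":0,"az":0,"gripper":0},
])

```text
time_s: 13.55
position: [496.0, -15.0, 69.3]
tcp_rot: [-1.577, 0.064, -0.305]
contact_force: [0.6, -0.6, -2.5]
grip_width: 20.3
```

```bash
python3 two.py 12
```

```text
yaw/pitch/roll [-1.347e+01 -8.890e+00  1.000e-02] lip world [664.6 -55.4  41.9] lip tray u,v 112.4 1.4
13.65 [497.  -15.3  69.6] [ 0.3 -0.8 -3. ] 20.5 [-0.27  0.45  1.79  0.01  0.75 -1.61]
```

View pics/b12.png

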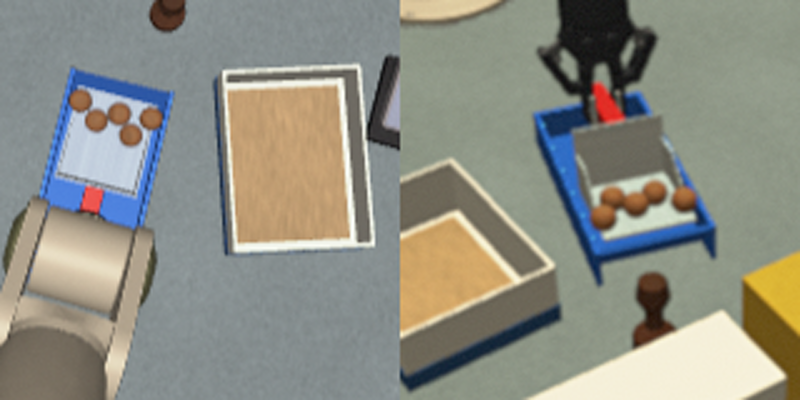

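Call:
jog_arm([
  {"x":0,"y":0,"z":0,"ax":-0.93,"ay":-3.89,"az":0,"gripper":0},
  {"x":0,"y":0,"z":0,"ax":-0.93,"ay":-3.89,"az":0,"gripper":0},
  {"x":0,"y":0,"z":0,"ax":0,"ay":0,"az":0,"gripper":0},
  {"x":0,"y":0,"z":0,"ax":0,"ay":0,"az":0,"gripper":0},
])

```text
time_s: 14.15
position: [497.7, -15.5, 69.9]
tcp_rot: [-1.585, -0.048, -0.416]
contact_force: [0.3, 0.4, -2.4]
grip_width: 20.3
```

```bash
sed -i 's/fx=2.5,fy=2.5/fx=2.5,fy=2.5/; s/290:450/270:430/' two.py; python3 two.py 13
```

```text
yaw/pitch/roll [-1.348e+01 -1.699e+01  1.000e-02] lip world [667.5 -56.2  66.8] lip tray u,v 115.4 1.3
14.25 [497.8 -15.5  69.9] [ 0.3 -0.  -3. ] 20.2 [-0.28  0.42  1.89  0.02  0.54 -1.63]
```

View pics/b13.png

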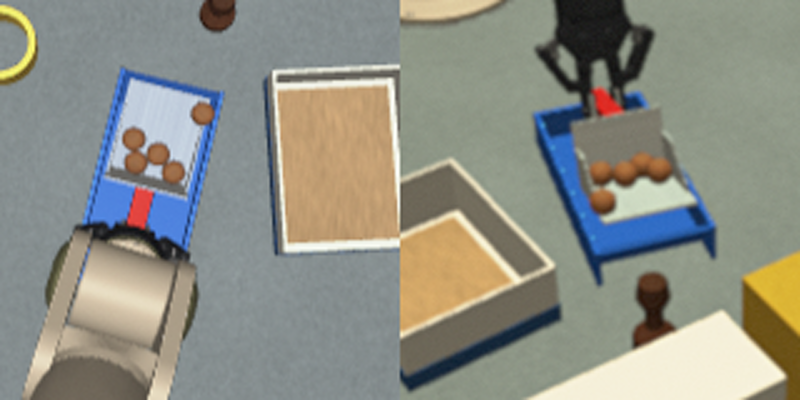

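Call:
jog_arm([
  {"x":0.0006,"y":0.0024,"z":0.003,"ax":-2.8,"ay":0.68,"az":-0.87,"gripper":0},
  {"x":0.0006,"y":0.0024,"z":0.003,"ax":-2.8,"ay":0.68,"az":-0.87,"gripper":0},
  {"x":0.0005,"y":0.002,"z":0.002,"ax":-2.8,"ay":0.68,"az":-0.87,"gripper":0},
  {"x":0,"y":0,"z":0,"ax":0,"ay":0,"az":0,"gripper":0},
  {"x":0,"y":0,"z":0,"ax":0,"ay":0,"az":0,"gripper":0},
])

```text
time_s: 14.88
position: [499.0, -8.6, 77.7]
tcp_rot: [-1.739, -0.016, -0.428]
contact_force: [0.1, -0.1, -2.4]
grip_width: 20.4
```

```bash
python3 two.py 14
```

```text
yaw/pitch/roll [-13.48 -16.97  -8.99] lip world [666.5 -57.7  75.2] lip tray u,v 114.7 -0.4
14.975 [498.9  -8.8  77.7] [-0.3 -0.3 -3.1] 20.1 [-0.17  0.43  1.84 -0.31  0.61 -1.24]
```

View pics/b14.png

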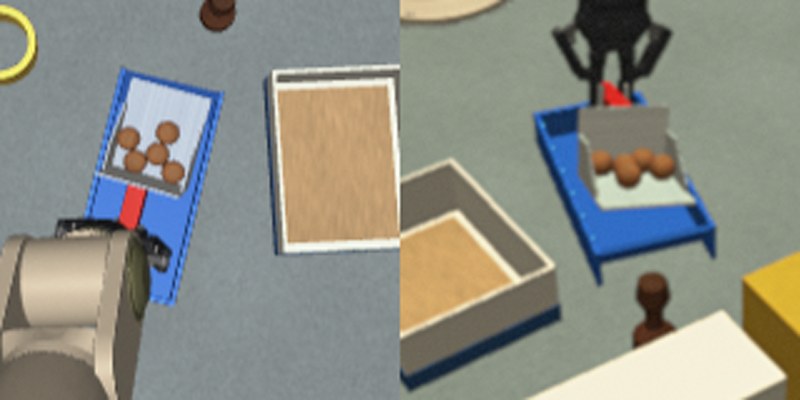

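```bash
python3 - <<'E'
from h import *
from bench import *
s=observe()
lip=[560,-258,145]
prev=s
def st(Rt,p): return dict(position=p,tcp_rot=Ro.from_matrix(Rt).as_rotvec())
Rt,p=tcp_for(lip,-8,-17); print("B",p.round()); plan(prev,Rt,p); prev=st(Rt,p)
for pit,z in [(0,120),(10,100),(20,90),(30,85),(40,85),(50,85),(60,85)]:
    Rt,p=tcp_for([560,-258,z],-8,pit); print(pit,p.round()); plan(prev,Rt,p); prev=st(Rt,p)
E
```

```text
B [ 387. -234.  148.]
shift m [-0.1117 -0.2249  0.0704] turn deg [ 8.45 -1.64  8.1 ] |t| 260.8 |r| 11.8
0 [ 396. -235.  174.]
shift m [ 0.0085 -0.0012  0.0259] turn deg [ 2.37 16.83 -0.  ] |t| 27.3 |r| 17.0
10 [ 407. -237.  182.]
shift m [ 0.0118 -0.0017  0.008 ] turn deg [1.39 9.9  0.  ] |t| 14.3 |r| 10.0
20 [ 424. -239.  198.]
shift m [ 0.0164 -0.0023  0.0155] turn deg [1.39 9.9  0.  ] |t| 22.7 |r| 10.0
30 [ 444. -242.  215.]
shift m [ 0.0206 -0.0029  0.0172] turn deg [ 1.39  9.9  -0.  ] |t| 27.0 |r| 10.0
40 [ 468. -245.  233.]
shift m [ 0.0241 -0.0034  0.0183] turn deg [ 1.39  9.9  -0.  ] |t| 30.4 |r| 10.0
50 [ 495. -249.  247.]
shift m [ 0.0269 -0.0038  0.0138] turn deg [ 1.39  9.9  -0.  ] |t| 30.4 |r| 10.0
60 [ 524. -253.  256.]
shift m [ 0.0288 -0.0041  0.0089] turn deg [1.39 9.9  0.  ] |t| 30.4 |r| 10.0
```

Call:
jog_arm([
  {"x":0,"y":0,"z":0.015,"ax":0,"ay":0,"az":0,"gripper":0},
  {"x":0,"y":0,"z":0.025,"ax":0,"ay":0,"az":0,"gripper":0},
  {"x":0,"y":0,"z":0.025,"ax":0,"ay":0,"az":0,"gripper":0},
  {"x":0,"y":0,"z":0.02,"ax":0,"ay":0,"az":0,"gripper":0},
  {"x":-0.004,"y":-0.008,"z":0,"ax":2.1,"ay":-0.41,"az":2.0,"gripper":0},
  {"x":-0.008,"y":-0.016,"z":0,"ax":2.1,"ay":-0.41,"az":2.0,"gripper":0},
  {"x":-0.01,"y":-0.02,"z":0,"ax":2.1,"ay":-0.41,"az":2.0,"gripper":0},
  {"x":-0.01,"y":-0.02,"z":0,"ax":2.1,"ay":-0.41,"az":2.0,"gripper":0},
  {"x":-0.01,"y":-0.02,"z":0,"ax":0,"ay":0,"az":0,"gripper":0},
  {"x":-0.01,"y":-0.02,"z":0,"ax":0,"ay":0,"az":0,"gripper":0},
  {"x":-0.01,"y":-0.02,"z":0,"ax":0,"ay":0,"az":0,"gripper":0},
  {"x":-0.01,"y":-0.02,"z":0,"ax":0,"ay":0,"az":0,"gripper":0},
])

```text
time_s: 16.48
position: [426.4, -153.5, 162.9]
tcp_rot: [-1.578, -0.124, -0.344]
contact_force: [-0.3, -1.0, -2.4]
grip_width: 20.3
```

Call:
jog_arm([
  {"x":-0.01,"y":-0.02,"z":0,"ax":0,"ay":0,"az":0,"gripper":0},
  {"x":-0.01,"y":-0.02,"z":0,"ax":0,"ay":0,"az":0,"gripper":0},
  {"x":-0.01,"y":-0.02,"z":0,"ax":0,"ay":0,"az":0,"gripper":0},
  {"x":-0.006,"y":-0.013,"z":0,"ax":0,"ay":0,"az":0,"gripper":0},
  {"x":-0.003,"y":-0.006,"z":0,"ax":0,"ay":0,"az":0,"gripper":0},
  {"x":0,"y":0,"z":0,"ax":0,"ay":0,"az":0,"gripper":0},
])

```text
time_s: 17.23
position: [387.8, -231.7, 162.8]
tcp_rot: [-1.578, -0.123, -0.344]
contact_force: [0.6, 0.3, -2.6]
grip_width: 20.1
```

```bash
sed -i 's/270:430/300:460/' two.py; python3 two.py 15 c;python3 - <<'E'
from h import *
from bench import *
s=observe()
Rt,p=tcp_for([560,-258,145],-8,-17);plan(s,Rt,p)
E
```

```text
yaw/pitch/roll [ -8.03 -17.03  -0.07] lip world [ 560.8 -255.6  159.8] lip tray u,v 58.2 -217.5
17.325 [ 388.  -231.1  162.8] [-0.1  0.4 -2.8] 20.2 [-0.92  0.2   1.86  0.27  0.89 -2.5 ]
shift m [-0.0008 -0.0026 -0.0147] turn deg [0.07 0.02 0.05] |t| 14.9 |r| 0.1
```

View pics/b15.png

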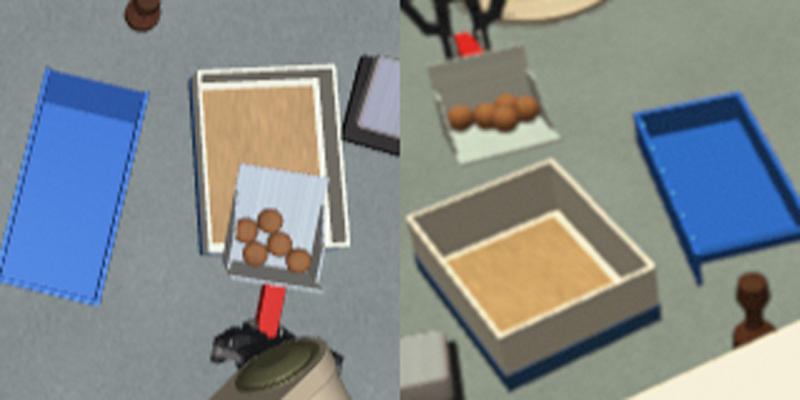

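```bash
python3 - <<'E'
from h import *
from bench import *
prev=observe()
def st(Rt,p): return dict(position=p,tcp_rot=Ro.from_matrix(Rt).as_rotvec())
for pit,z in [(-1,110),(8,88),(17,85),(26,85),(35,85),(44,85),(53,85)]:
    Rt,p=tcp_for([548,-260,z],-8,pit); print(pit,p.round()); plan(prev,Rt,p); prev=st(Rt,p)
E
```

```text
-1 [ 383. -237.  161.]
shift m [-0.0053 -0.0056 -0.0017] turn deg [ 2.3  15.86  0.04] |t| 7.9 |r| 16.0
8 [ 393. -238.  165.]
shift m [ 0.01   -0.0014  0.0035] turn deg [1.25 8.91 0.  ] |t| 10.6 |r| 9.0
17 [ 406. -240.  185.]
shift m [ 0.0138 -0.0019  0.0206] turn deg [ 1.25  8.91 -0.  ] |t| 24.9 |r| 9.0
26 [ 424. -243.  206.]
shift m [ 0.0173 -0.0024  0.0211] turn deg [1.25 8.91 0.  ] |t| 27.4 |r| 9.0
35 [ 444. -245.  224.]
shift m [ 0.0203 -0.0029  0.0181] turn deg [ 1.25  8.91 -0.  ] |t| 27.4 |r| 9.0
44 [ 467. -249.  239.]
shift m [ 0.0229 -0.0032  0.0147] turn deg [1.25 8.91 0.  ] |t| 27.4 |r| 9.0
53 [ 492. -252.  250.]
shift m [ 0.0249 -0.0035  0.0109] turn deg [1.25 8.91 0.  ] |t| 27.4 |r| 9.0
```

Call:
jog_arm([
  {"x":-0.0027,"y":-0.0028,"z":-0.001,"ax":1.15,"ay":7.93,"az":0,"gripper":0},
  {"x":-0.0027,"y":-0.0028,"z":-0.001,"ax":1.15,"ay":7.93,"az":0,"gripper":0},
  {"x":0.005,"y":-0.0007,"z":0.002,"ax":0.62,"ay":4.45,"az":0,"gripper":0},
  {"x":0.005,"y":-0.0007,"z":0.002,"ax":0.62,"ay":4.45,"az":0,"gripper":0},
  {"x":0,"y":0,"z":0,"ax":0,"ay":0,"az":0,"gripper":0},
  {"x":0,"y":0,"z":0,"ax":0,"ay":0,"az":0,"gripper":0},
  {"x":0,"y":0,"z":0,"ax":0,"ay":0,"az":0,"gripper":0},
  {"x":0,"y":0,"z":0,"ax":0,"ay":0,"az":0,"gripper":0},
  {"x":0,"y":0,"z":0,"ax":0,"ay":0,"az":0,"gripper":0},
  {"x":0,"y":0,"z":0,"ax":0,"ay":0,"az":0,"gripper":0},
])

```text
time_s: 18.58
position: [392.5, -238.6, 164.9]
tcp_rot: [-1.556, 0.219, -0.001]
contact_force: [0.2, -0.4, -1.9]
grip_width: 20.4
```

```bash
python3 two.py 16 c
```

```text
yaw/pitch/roll [-8.06  7.97 -0.05] lip world [ 547.9 -260.6   88.3] lip tray u,v 46.8 -225.4
18.675 [ 392.6 -238.5  164.8] [ 0.9 -0.1 -1.7] 20.4 [-0.76  0.35  1.58 -0.08  1.32 -2.16]
```

View pics/b16.png

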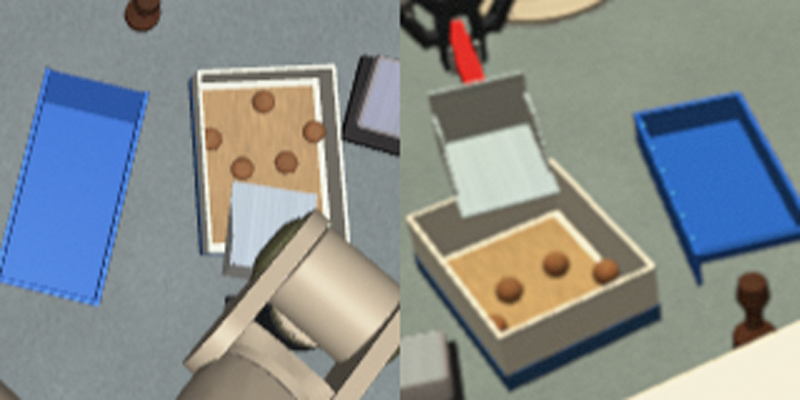

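Call:
jog_arm([
  {"x":0,"y":0,"z":0.02,"ax":-1.11,"ay":-7.9,"az":0,"gripper":0},
  {"x":0,"y":0.02,"z":0.02,"ax":0,"ay":0,"az":0,"gripper":0},
  {"x":0.006,"y":0.045,"z":0,"ax":0,"ay":0,"az":2.85,"gripper":0},
  {"x":0.006,"y":0.045,"z":0,"ax":0,"ay":0,"az":2.85,"gripper":0},
  {"x":0.006,"y":0.045,"z":0,"ax":0,"ay":0,"az":2.85,"gripper":0},
  {"x":0.006,"y":0.045,"z":0,"ax":0,"ay":0,"az":2.85,"gripper":0},
  {"x":0.006,"y":0.045,"z":0,"ax":0,"ay":0,"az":2.85,"gripper":0},
  {"x":0.006,"y":0.045,"z":0,"ax":0,"ay":0,"az":2.85,"gripper":0},
  {"x":0.006,"y":0.045,"z":0,"ax":0,"ay":0,"az":2.85,"gripper":0},
  {"x":0.006,"y":0.045,"z":0,"ax":0,"ay":0,"az":2.85,"gripper":0},
  {"x":0.006,"y":0.045,"z":0,"ax":0,"ay":0,"az":2.85,"gripper":0},
  {"x":0.006,"y":0.045,"z":0,"ax":0,"ay":0,"az":2.85,"gripper":0},
])

```text
time_s: 20.18
position: [452.5, 233.1, 204.8]
tcp_rot: [-1.553, -0.281, 0.281]
contact_force: [0.5, -0.5, -1.7]
grip_width: 20.3
```

Call:
jog_arm([
  {"x":0,"y":0,"z":0,"ax":0,"ay":0,"az":0,"gripper":0},
  {"x":0,"y":0,"z":-0.06,"ax":0,"ay":0,"az":0,"gripper":0},
  {"x":0,"y":0,"z":-0.05,"ax":0,"ay":0,"az":0,"gripper":0},
  {"x":0,"y":0,"z":-0.03,"ax":0,"ay":0,"az":0,"gripper":0},
  {"x":0,"y":0,"z":0,"ax":0,"ay":0,"az":0,"gripper":0},
  {"x":0,"y":0,"z":0,"ax":0,"ay":0,"az":0,"gripper":0},
])

```text
time_s: 20.92
position: [453.3, 231.3, 66.1]
tcp_rot: [-1.553, -0.281, 0.278]
contact_force: [0.6, 0.2, -1.6]
grip_width: 20.2
```

```bash
python3 - <<'E'
from h import *
from bench import *
s=observe();inv(s);print(s["time_s"],s["position"],s["contact_force"])
Rt,_=pose(20.5); plan(s,Rt,[454,235,54])
c=camera("scene")["img"][:,:,::-1]
cv2.imwrite("pics/s17.png",cv2.resize(c[100:280,270:490],None,fx=3,fy=3,interpolation=cv2.INTER_CUBIC))
E
```

```text
yaw/pitch/roll [20.41 -0.11 -0.05] lip world [609.  289.2  12.4] lip tray u,v -22.1 323.4
20.925 [453.33533883 231.2825508   66.11706928] [ 0.62528624  0.17967351 -1.59345953]
shift m [ 0.0007  0.0037 -0.0121] turn deg [0.01 0.12 0.09] |t| 12.7 |r| 0.2
```

View pics/s17.png

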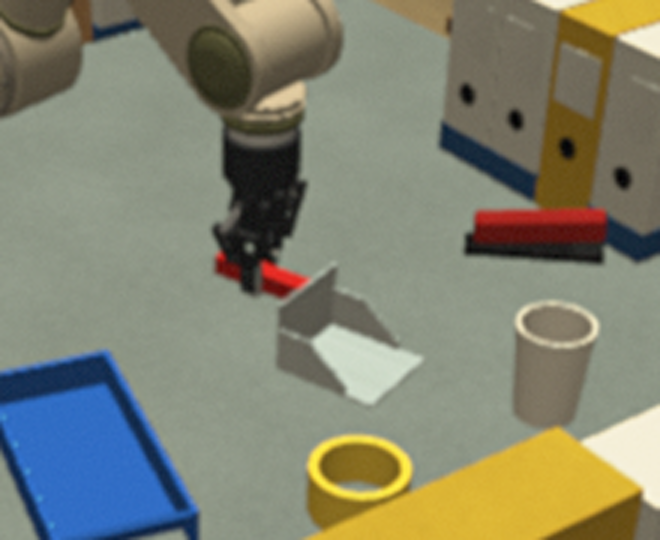

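Scoop level, about 12 mm above clear table. I'll lower it, release it and retreat upwards.

Call:
jog_arm([
  {"x":0,"y":0,"z":-0.008,"ax":0,"ay":0,"az":0,"gripper":0},
  {"x":0,"y":0,"z":-0.0035,"ax":0,"ay":0,"az":0,"gripper":0},
  {"x":0,"y":0,"z":0,"ax":0,"ay":0,"az":0,"gripper":0},
  {"x":0,"y":0,"z":0,"ax":0,"ay":0,"az":0,"gripper":100},
  {"x":0,"y":0,"z":0,"ax":0,"ay":0,"az":0,"gripper":100},
  {"x":0,"y":0,"z":0,"ax":0,"ay":0,"az":0,"gripper":100},
  {"x":0,"y":0,"z":0,"ax":0,"ay":0,"az":0,"gripper":100},
  {"x":0,"y":0,"z":0,"ax":0,"ay":0,"az":0,"gripper":100},
  {"x":0,"y":0,"z":0.04,"ax":0,"ay":0,"az":0,"gripper":100},
  {"x":0,"y":0,"z":0.05,"ax":0,"ay":0,"az":0,"gripper":100},
  {"x":0,"y":0,"z":0.05,"ax":0,"ay":0,"az":0,"gripper":100},
  {"x":0,"y":0,"z":0.03,"ax":0,"ay":0,"az":0,"gripper":100},
])

```text
time_s: 22.48
position: [452.8, 231.6, 225.8]
tcp_rot: [-1.553, -0.282, 0.278]
contact_force: [0.6, 0.2, -0.1]
grip_width: 85.4
```

```bash
python3 - <<'E'
from h import *
from bench import *
s=observe();print(s["time_s"],s["position"],s["contact_force"],s["grip_width"])
c=camera("scene")["img"][:,:,::-1]
cv2.imwrite("pics/s18.png",cv2.resize(c[100:340,130:490],None,fx=2.2,fy=2.2,interpolation=cv2.INTER_CUBIC))
c=camera("top")["img"][:,:,::-1]; cv2.imwrite("pics/t18.png",c)
E
```

```text
22.475 [452.80686521 231.58750188 225.83854209] [ 0.63911665  0.17715517 -0.13788547] 85.43044047202129
```

View pics/s18.png

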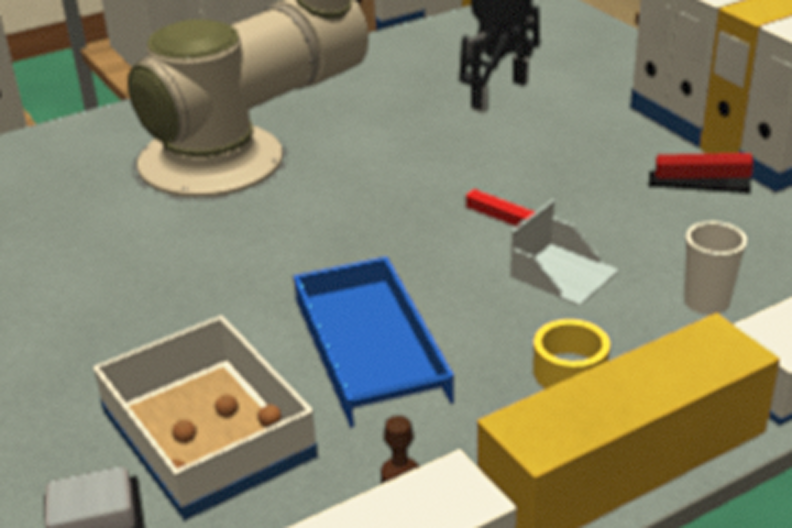

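View pics/t18.png

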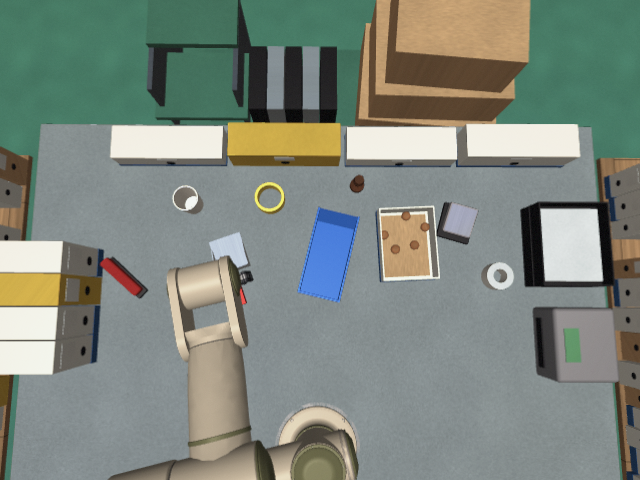

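Five balls show in the carton in the top view, at about (405,216), (425,227), (384,235), (395,249) and (415,245). The tray is empty, the scoop lies flat at about (228,250) and has been released, and the other things haven't moved. Handing in.

```bash
python3 -c "
from bench import *
print(finish_job())"
```

```text
the job is handed in; nothing more can be done
None
```

The job is done and handed in at about 22.5 s. I set the scoop down flat on its underside and let go of it, then took it by the handle again. One pass scooped all five balls out of the tray, and I tipped them into the carton. The scoop is back flat on the table, close to where I first set it down, and released.

**Last checks:** the top view shows all five balls in the carton and the tray empty. The scoop lies flat, the gripper is open and well above it, and the other things look unmoved. The force readings I saw at the end of each move stayed below about 6 N; I did not track peaks within the moves.

**Disagreements along the way:**
- The interface refused my first two move calls because rows had keys left out. Nothing moved.
- The top camera and the arm's own pose disagreed by 2–3 mm on where the lip was above the tray, so I used a value in between.
- One ball caught at the end of the scoop's right side wall. I rolled the scoop about 9° while still over the tray to bring it in.

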